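Make up two pipe-maker's kits

ROBOT

A 6-joint arm with a two-finger parallel gripper is mounted at the origin on the work surface. World frame = base frame: x ahead of the robot, y to its left, z up, the work surface at z = 0. Lengths are in m, angles in rad, forces in N, time in s.
With the tool pointing down it reaches from about 0.25 to 0.8 m from the base axis. Payload 8.5 kg.
Tool frame: the origin (TCP) lies at the very end of the fingers, on their centre line; the grasp point (between the pads) lies 19 mm behind it (manip.grip_point_offset is the distance from the TCP to the grasp point, in m); z points along the fingers, y is the line along which they close (so a half turn about z gives the same grasp; the last joint's range is limited). The gripper opens to 85 mm and grips with 20 to 120 N. Pads are 22 mm wide; open, the fingers measure 114 mm over their backs; the gripper's body (76 mm by 85 mm) begins 54 mm behind the grasp point. The pads swing forward as they close: fully open they stand 13 mm farther back than shut.
Start: joints at [1.165, 0.238, -0.013, 1.319, 0, 1.571], TCP at [0.207, 0.482, 0.231] pointing down, gripper open.
Joint ranges: [-2.66, 2.66], [-1.03, 1.9], [-1.14, 1.46], [-1.82, 2.27], [-1.45, 1.34], [-3.14, 3.14]. Speed limits (rad/s): [2.22, 2.22, 2.79, 3.14, 3.14, 3.14].

INTERFACE

Orientations are given as [roll, pitch, yaw] about the fixed x, y, z axes, in that order (R = Rz(yaw) Ry(pitch) Rx(roll)).
In Python, from workcell import manip gives the robot as it stands.
- The arm moves only by the shell command python3 -m crank 'ROWS' [FORCE]. ROWS is text: rows parted by semicolons, each of 5 numbers parted by spaces: the finger opening in mm, from 0 to 85.4, then the shift along the tool's x, y, z in mm, then the turn about the tool's z in rad. In form: hand tx ty tz spin; .... A call has 1 to 12 rows; each row is the pose to reach, as a shift and turn from the pose commanded when the call began, along the tool's axes at that moment; what a row does not reach only later rows make up. A row lasts 1/8 s, in which the tool goes at most 62.5 mm and 10.7 degrees, less where a joint would pass 70% of its speed; a pose out of reach is approached as far as the arm can. A call with a gripper value outside its range is refused whole. The fingers move at their own pace and stop on an object; FORCE is the grip in N (left out, the last holds). Time passes only in rows, so rows that repeat a pose let the fingers close. It gives the time, the measured TCP pose, the force, the opening and the grip force at its end, in the units of the state.
- manip.get_obs(): the state, without advancing time (a new reading comes with each control period).
- manip.capture(name): name is "side" or "top" or "wrist"; returns the picture (384x512x3 uint8, red, green, blue); there is no depth.
- manip.camera_info(name): a dict with "fx", "fy", "cx", "cy" (pixels), "cam_to_world" (4x4, takes a point from camera to world coordinates). Camera axes: x right, y down, z forward; pixel columns grow to the right and rows downward; lengths in m; the calibration is good to about 2 mm. A picture is of the moment at which its call begins: read the wrist's pose just before it. camera_info takes no time and is no camera call; for the wrist camera it gives the pose at the moment of the call.
- manip.hand_in(): hands the job in; it is judged then, once.
The state is a dict: "time_s": time; "q": joint angles; "joint_velocities": joint speeds; "effort": joint torques, N m; "position": TCP position; "orientation": TCP orientation; "wrist_force": force on the tool from outside, world axes, zero at the start; "ft_torque": the same for the moment, N m; "gripper_width": finger opening in m; "gripper_force": force on a finger pad.
Only numpy, scipy, OpenCV 4.12 (cv2) and the standard library are available. Lean on these libraries where they do the work, as an engineer would, in place of code of your own. Each camera call takes 0.05 s, during which the arm holds its last target. There are 200 camera calls.

TASK

Make up two kits from the stock on the bench. In the oblong tray, lay the long square wooden blank flat in the larger compartment and stand the turned wooden barrel upright in the smaller one; in the square tray, put the steel ring flat on the tray's floor and, beside it, the two tapered steel cups, upright and nested one fully inside the other. The straight-sided cup will not nest: leave it, the short wooden offcut and the wax tin where they are.

Things in the scene. Friction and masses are not known exactly. Their poses are not given: they have to be found in the camera images.
- bell_a_mid (a point): one of two like tapered steel cups, mouth up, 44 mm high: foot 24 mm across, widening to an upright band, 52 mm across, round its top 16 mm. Hollow (wall 2 to 3 mm); its small floor (20 mm) shows from above. Set into its twin it drops until its band rests on the twin's rim, 16 mm higher, with 2 mm side play. Point: on its axis (z), half-way up, 22 mm above the foot
- bell_b_mid (a point): one of two like tapered steel cups, mouth up, 44 mm high: foot 24 mm across, widening to an upright band, 52 mm across, round its top 16 mm. Hollow (wall 2 to 3 mm); its small floor (20 mm) shows from above. Set into its twin it drops until its band rests on the twin's rim, 16 mm higher, with 2 mm side play. Point: on its axis (z), half-way up, 22 mm above the foot
- straight_mid (a point): straight-sided steel cup, mouth up, 52 mm across from top to bottom, 44 mm high; its floor seen from above is as wide as its mouth (46 mm). Does not nest; not to be moved. The point is on its axis, half-way up (22 mm)
- ring_mid (a point): plain steel ring (ferrule), open through: 46 mm outside, 34 mm inside, 22 mm high, lying flat. The point is on its axis, half-way up (11 mm); z is the axis
- barrel_mid (a point): turned light-wood barrel standing upright, solid but for a dark bore mark on top: 50 mm high, 34 mm across at its two ends, 33 mm at mid-height, with a shallow groove (31 mm) below and above. The point is on its axis, half-way up (25 mm); z is the axis
- blank_mid (a point): long square blank of light wood, lying flat: 90 mm long (its y axis), 26 mm wide (x) and 26 mm high (z). The point is at its centre, 13 mm up
- offcut_mid (a point): short offcut of the same square wood, 45 mm long (its y axis), 26 x 26 mm. Not to be moved. The point is at its centre, 13 mm up
- wax_tin_mid (a point): small round tin with a red lid, 52 mm across, 32 mm high. Not to be moved. The point is at its centre, 16 mm up
- long_tray: oblong plywood tray fixed to the bench, 220 mm (its x) by 130 mm (y), walls 5 mm thick, 13 mm high, floor 5 mm thick. A cross wall of the same height divides it: larger compartment x = -105 to +22 mm (centre -41.5), smaller one x = +27 to +105 mm (centre +66), both 120 mm wide in y. Origin: centre of its underside, on the bench
- square_tray: square plywood tray fixed to the bench, 160 x 160 mm outside, 150 x 150 mm inside, walls 13 mm high, floor 5 mm thick, undivided. Origin: centre of its underside, on the bench
There are look-alikes about, which are no part of the job. What is shaped like the square_tray but yellow is not meant. Leave any yellow look-alike of the part that bears blank_mid alone.

How it is judged:
At the end, for the whole second after the job is handed in: Oblong tray: blank flat in the larger compartment, barrel upright in the smaller; square tray: ring flat, beside it one tapered cup with the other nested in it (axes within 6 mm, 12 to 20 mm higher); all on the floor within 4 mm, upright within 0.1 rad (blank level within 0.07), released, at rest (x of blank_mid in the frame of long_tray between -0.1 and 0.02 m and y of blank_mid in the frame of long_tray between -0.055 and 0.055 m and z of blank_mid in the frame of long_tray between 0.014 and 0.022 m and angle between blank_mid's own y axis and vertical between 1.5 and 1.64 rad and x of barrel_mid in the frame of long_tray between 0.03 and 0.1 m and y of barrel_mid in the frame of long_tray between -0.055 and 0.055 m and z of barrel_mid in the frame of long_tray between 0.026 and 0.034 m and angle between each of barrel_mid, ring_mid, bell_a_mid, bell_b_mid's own z axis and vertical below 0.1 rad and x of ring_mid in the frame of square_tray between -0.052 and 0.052 m and y of ring_mid in the frame of square_tray between -0.052 and 0.052 m and z of ring_mid in the frame of square_tray between 0.012 and 0.02 m and x of bell_a_mid in the frame of square_tray between -0.052 and 0.052 m and y of bell_a_mid in the frame of square_tray between -0.052 and 0.052 m and x of bell_b_mid in the frame of square_tray between -0.052 and 0.052 m and y of bell_b_mid in the frame of square_tray between -0.052 and 0.052 m and horizontal distance between bell_a_mid and bell_b_mid below 0.006 m and ((z of bell_a_mid in the frame of square_tray between 0.023 and 0.031 m and z of bell_b_mid in the frame of square_tray between 0.039 and 0.048 m) or (z of bell_b_mid in the frame of square_tray between 0.023 and 0.031 m and z of bell_a_mid in the frame of square_tray between 0.039 and 0.048 m)) and linear speed of each of blank, barrel, ring, bell_a, bell_b below 0.01 m/s); the robot touches nothing.
It fails at once if the straight-sided cup is moved by more than 30 mm (distance of straight_mid from where it was at the start of the episode above 0.03 m).
It fails at once if the short offcut is moved by more than 30 mm (distance of offcut_mid from where it was at the start of the episode above 0.03 m).
It fails at once if the wax tin is moved by more than 30 mm (distance of wax_tin_mid from where it was at the start of the episode above 0.03 m).
It also fails if it takes over 120 s, if anything falls off the work surface, if the arm or the gripper's body presses on something with over 40 N, if the wrist force passes 120 N, or if a joint passes its speed limit or range.

## Working session

There is one attempt and no reset: what is moved stays moved. The work goes in short steps, Python scripts to look and compute and a shell command to move; the robot and the scene stay as the last step left them, time stands still between calls to the robot, and variables do not carry over. Pictures are saved under pics/ and viewed, at most 14 in all, crops included, and the job is handed in when it is done.

```bash
ls; mkdir -p pics; python3 - <<'E'
from workcell import manip
import cv2,numpy as np
np.set_printoptions(precision=4,suppress=True)
for n in ("top","side"):
    cv2.imwrite(f"pics/{n}0.png",cv2.resize(manip.capture(n)[...,::-1],(800,600),interpolation=cv2.INTER_CUBIC))
    i=manip.camera_info(n);print(n,i["fx"],i["fy"],i["cx"],i["cy"]);print(np.array(i["cam_to_world"]))
o=manip.get_obs();print(o["position"],o["orientation"],manip.grip_point_offset,o["time_s"])
E
```

```text
pics
top 469.40729962811736 469.40729962811736 253.23155118488557 190.03678577304447
[[-0.0274 -0.9879  0.1524  0.2478]
 [-0.9996  0.0264 -0.009   0.0347]
 [ 0.0048 -0.1526 -0.9883  1.5534]
 [ 0.      0.      0.      1.    ]]
side 346.9205317561593 346.9205317561593 254.45526188974412 181.47498091459863
[[ 0.9789 -0.1541  0.1345  0.3702]
 [-0.2035 -0.6695  0.7144 -0.6473]
 [-0.0201 -0.7267 -0.6867  0.6873]
 [ 0.      0.      0.      1.    ]]
[0.2071 0.482  0.2307] [-3.1403 -0.      2.7358] 0.0187 0.1
```

View pics/top0.png

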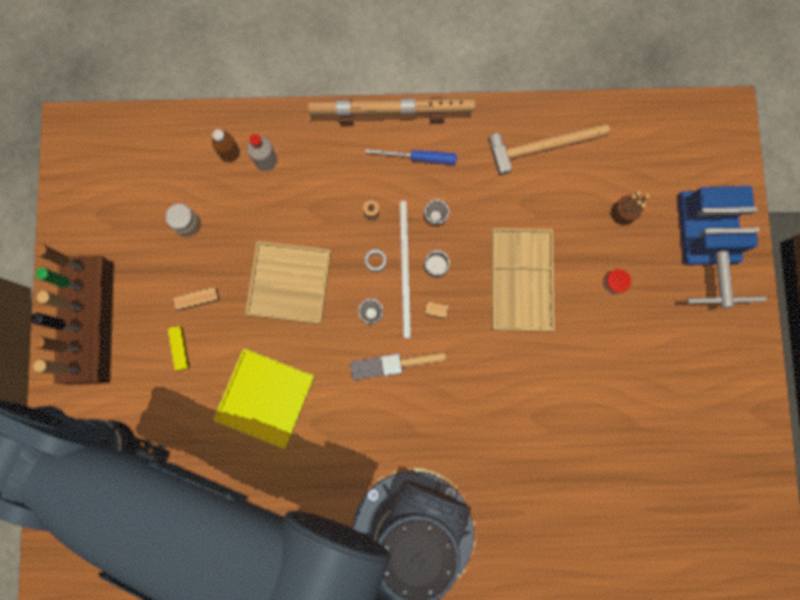

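View pics/side0.png

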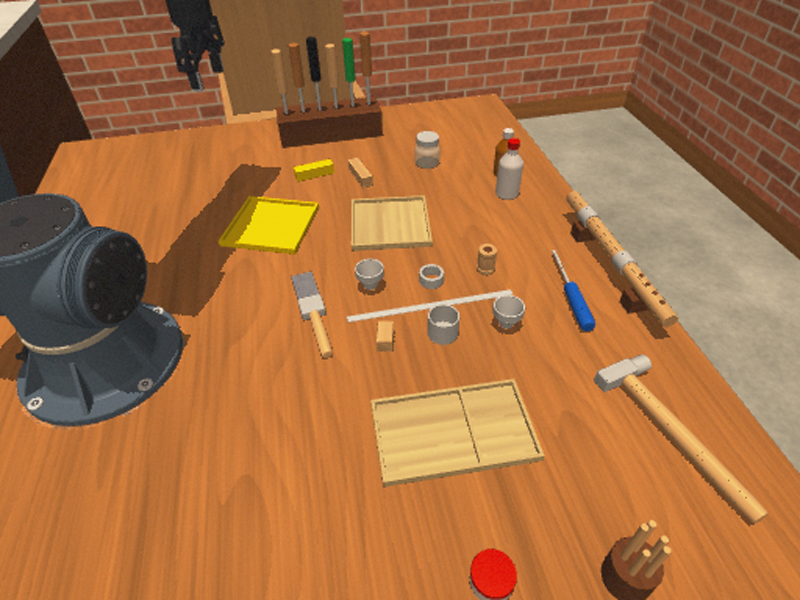

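The top view shows the tapered cups at (436,212) and (371,311), and the straight cup at (437,263). The ring is at (375,260), the barrel at (371,209), the blank at (196,299), the square tray at (288,282) and the long tray at (523,279), with its small compartment on the far side. Next I'll zoom in.

```bash
cat > h.py <<'E'
import numpy as np,cv2
from workcell import manip
np.set_printoptions(precision=4,suppress=True)
def ray(info,uv,z):
    T=np.array(info["cam_to_world"]);d=T[:3,:3]@[(uv[0]-info["cx"])/info["fx"],(uv[1]-info["cy"])/info["fy"],1]
    return T[:3,3]+d*(z-T[2,3])/d[2]
def proj(info,p):
    T=np.array(info["cam_to_world"]);c=T[:3,:3].T@(np.array(p)-T[:3,3])
    return np.array([info["fx"]*c[0]/c[2]+info["cx"],info["fy"]*c[1]/c[2]+info["cy"]])
E
python3 - <<'E'
from h import *
im=manip.capture("top")[...,::-1]
a=cv2.resize(im[120:240,100:260],(800,600),interpolation=cv2.INTER_CUBIC)   # x5
b=cv2.resize(im[120:240,220:380],(800,600),interpolation=cv2.INTER_CUBIC)
cv2.imwrite("pics/ta.png",a);cv2.imwrite("pics/tb.png",b)
E
```

```text
(no output)
```

View pics/ta.png

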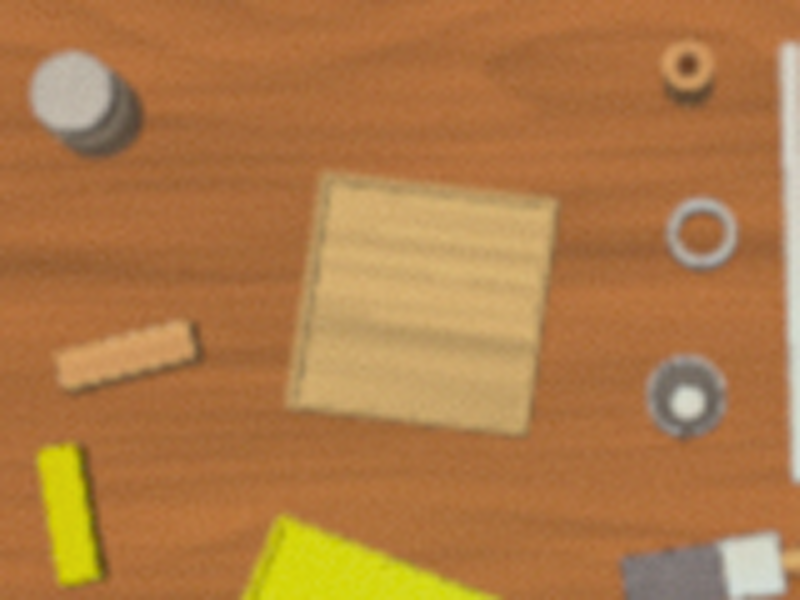

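View pics/tb.png

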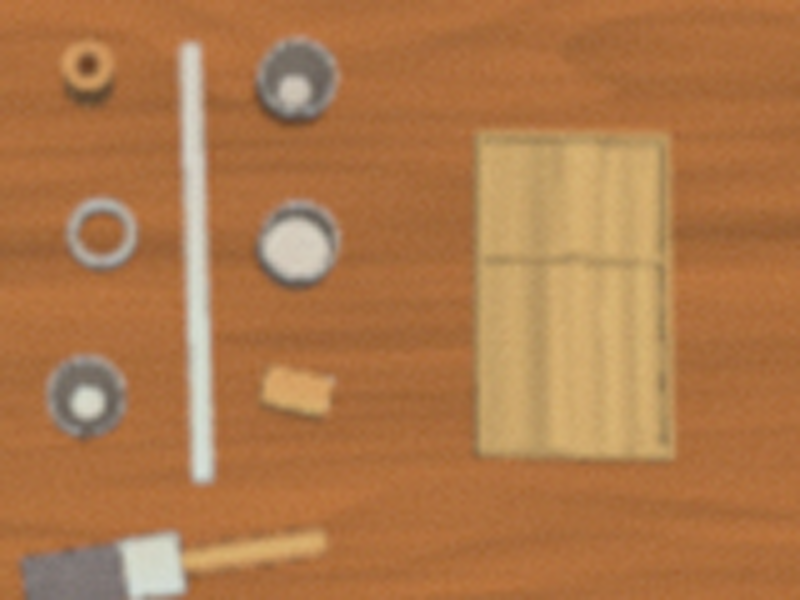

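The zoomed crops give these pixel positions:
- **Crop a:** barrel top (688,66), ring (702,233), near tapered cup (686,396), blank centre about (126,354), and square tray corners (320,172), (557,200), (527,436), (287,408).
- **Crop b:** far tapered cup (297,79), straight cup (299,243), and long tray corners (474,131), (669,133), (676,458), (477,457).

```bash
python3 - <<'E'
from h import *
i=manip.camera_info("top")
def P(u,v,z,ox=100): return ray(i,((u+.5)/5-.5+ox,(v+.5)/5-.5+120),z)
for n,u,v,z,ox in [("barrel",688,66,.05,100),("ring",702,233,.022,100),("bellA",686,396,.044,100),("bellB",297,79,.044,220),("straight",299,243,.044,220)]: print(n,P(u,v,z,ox))
for n,pts,z,ox in [("sq",[(320,172),(557,200),(527,436),(287,408)],.013,100),("long",[(474,131),(669,133),(676,458),(477,457)],.013,220),("blank",[(55,355),(188,322),(196,352),(66,388)],.026,100)]:
    q=np.array([P(*p,z,ox) for p in pts])
    e=[q[(k+1)%4]-q[k] for k in range(4)]
    print(n,q.mean(0),[round(np.linalg.norm(x),4) for x in e],[round(np.degrees(np.arctan2(x[1],x[0])),1) for x in e])
w=manip.camera_info("wrist");print(w["fx"],w["cx"],w["cy"]);
from scipy.spatial.transform import Rotation as R
o=manip.get_obs();Rt=R.from_euler("xyz",o["orientation"]).as_matrix();T=np.array(w["cam_to_world"])
print(Rt);print(Rt.T@T[:3,:3],Rt.T@(T[:3,3]-o["position"]))
E
```

```text
barrel [0.6723 0.0687 0.05  ]
ring [0.5654 0.0626 0.022 ]
bellA [0.4533 0.075  0.044 ]
bellB [ 0.6615 -0.0694  0.044 ]
straight [ 0.5507 -0.0668  0.044 ]
sq [0.5246 0.2496 0.013 ] [np.float64(0.1605), np.float64(0.1602), np.float64(0.1599), np.float64(0.1607)] [np.float64(-98.4), np.float64(172.1), np.float64(81.8), np.float64(-7.7)]
long [ 0.5181 -0.2511  0.013 ] [np.float64(0.1316), np.float64(0.2203), np.float64(0.1315), np.float64(0.2209)] [np.float64(-92.1), np.float64(177.8), np.float64(88.2), np.float64(-2.2)]
blank [0.4933 0.4427 0.026 ] [np.float64(0.0893), np.float64(0.0209), np.float64(0.0876), np.float64(0.0234)] [np.float64(-77.3), np.float64(-164.8), np.float64(104.3), np.float64(19.0)]
316.5533564739283 256.22110172920827 185.33242969329953
[[-0.9188  0.3947 -0.0004]
 [ 0.3947  0.9188 -0.001 ]
 [ 0.     -0.0011 -1.    ]]
[[-0.0003 -0.9519 -0.3065]
 [ 1.     -0.0003 -0.0001]
 [ 0.     -0.3065  0.9519]] [ 0.0793 -0.0003 -0.1422]
```

```bash
cat >> h.py <<'E'
from scipy.spatial.transform import Rotation as R
def plan(x,y,z,yawdeg,obs=None):
    o=obs or manip.get_obs();Rt=R.from_euler("xyz",o["orientation"]).as_matrix()
    d=Rt.T@(np.array([x,y,z])-o["position"])*1000
    s=-(np.radians(yawdeg)-o["orientation"][2]);s=(s+np.pi)%(2*np.pi)-np.pi
    print("shift mm",d.round(1),"spin",round(s,3),"| q6",round(o["q"][5],2),"t",o["time_s"])
def wshot(name):
    i=manip.camera_info("wrist");im=manip.capture("wrist")
    cv2.imwrite(f"pics/{name}.png",cv2.resize(im[...,::-1],(800,600),interpolation=cv2.INTER_CUBIC))
    np.savez(name+".npz",**{k:np.array(i[k]) for k in i});return i
def wpt(name,u,v,z):
    i={k:v for k,v in np.load(name+".npz").items()};s=512/800
    return ray(i,((u+.5)*s-.5,(v+.5)*s-.5),z)
E
python3 -c "
from h import *
plan(.493,.443,.17,103.5)"
```

```text
shift mm [-278.1   77.    60.7] spin 0.929 | q6 1.57 t 0.15
```

```bash
python3 -m crank '85 -140 38 30 0.46; 85 -278 77 60 0.929; 85 -278 77 60 0.929; 85 -278 77 60 0.929; 85 -278 77 60 0.929; 85 -278 77 60 0.929; 85 -278 77 60 0.929; 85 -278 77 60 0.929; 85 -278 77 60 0.929'; python3 -c "
from h import *
plan(.493,.443,.17,103.5);wshot('w1')"
```

```text
time_s: 1.27
position: [0.4921, 0.4439, 0.1719]
orientation: [3.141, -0.0, 1.809]
wrist_force: [0.8, -0.8, -0.4]
gripper_width: 0.0852
gripper_force: 0.0
shift mm [-1.   0.6  1.9] spin 0.002 | q6 2.07 t 1.275
```

View pics/w1.png

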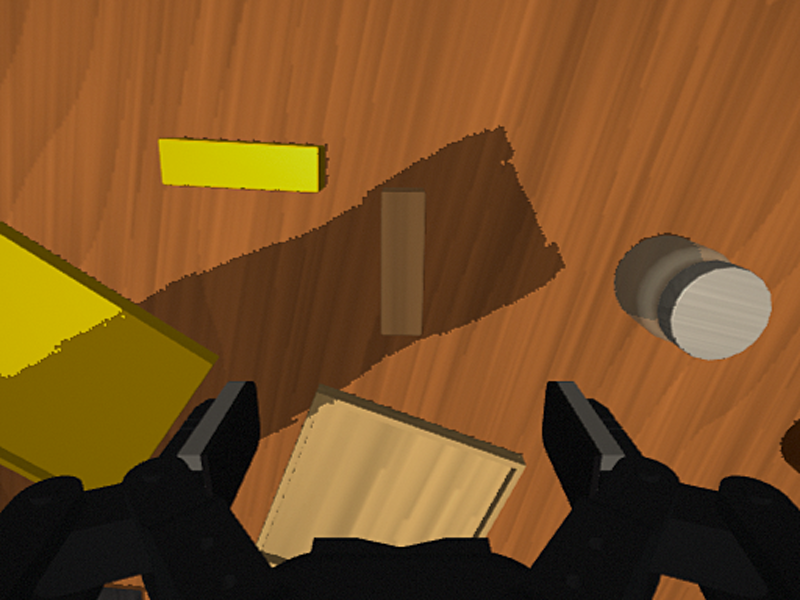

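The blank is between the fingers, with its top face at (381–424, 191–334) and nearly parallel to the pads.

```bash
python3 -c "
from h import *
q=np.array([wpt('w1',u,v,.026) for u,v in [(383,191),(424,191),(421,334),(381,334)]]);print(q)
c=q.mean(0);e=(q[1]+q[0]-q[2]-q[3]);print(c,np.degrees(np.arctan2(e[1],e[0])),np.linalg.norm(e)/2)
plan(c[0],c[1],.006,np.degrees(np.arctan2(e[1],e[0]))%180)"
```

```text
[[0.4708 0.4858 0.026 ]
 [0.4938 0.4913 0.026 ]
 [0.5141 0.4048 0.026 ]
 [0.4896 0.3988 0.026 ]]
[0.4921 0.4452 0.026 ] 102.69656875562795 0.08893753894048702
shift mm [  1.3   0.  165.9] spin 0.016 | q6 2.07 t 1.325
```

```bash
python3 -m crank '85 1 0 60 0.016; 60 1 0 120 0.016; 60 1 0 150 0.016; 60 1 0 165 0.016; 60 1 0 165 0.016; 0 1 0 165 0.016; 0 1 0 165 0.016; 0 1 0 165 0.016; 0 1 0 165 0.016; 0 1 0 165 0.016; 0 1 0 165 0.016' 40; python3 -m crank '0 0 0 -30 0; 0 0 0 -80 0; 0 0 0 -120 0; 0 0 0 -120 0;0 0 0 -120 0' ; python3 -c "
from h import *
c=np.array([.5181,-.2511]);a=np.radians(-2.1);t=c+np.array([np.cos(a),np.sin(a)])*-.0415
print(t);plan(t[0],t[1],.127,87.9)"
```

```text
time_s: 2.7
position: [0.4937, 0.4451, 0.0081]
orientation: [3.139, -0.001, 1.791]
wrist_force: [-0.7, 0.2, 6.4]
gripper_width: 0.0252
gripper_force: 40.9
time_s: 3.32
position: [0.4927, 0.4441, 0.1261]
orientation: [-3.142, 0.0, 1.791]
wrist_force: [0.1, -0.8, -0.6]
gripper_width: 0.0252
gripper_force: 40.0
[ 0.4766 -0.2496]
shift mm [-673.5 -167.    -0.8] spin 0.257 | q6 2.08 t 3.325
```

```bash
python3 -m crank '0 -60 -15 0 0.02; 0 -120 -30 0 0.04; 0 -673 -167 0 0.257; 0 -673 -167 0 0.257; 0 -673 -167 0 0.257; 0 -673 -167 0 0.257; 0 -673 -167 0 0.257; 0 -673 -167 0 0.257; 0 -673 -167 0 0.257; 0 -673 -167 0 0.257; 0 -673 -167 0 0.257; 0 -673 -167 0 0.257'; python3 -m crank '0 0 0 0 0;0 0 0 0 0;0 0 0 0 0'; python3 -c "
from h import *
plan(.4766,-.2496,.015,87.9);wshot('w2')"
```

```text
time_s: 4.82
position: [0.4756, -0.2522, 0.1248]
orientation: [-3.14, -0.0, 1.529]
wrist_force: [-0.6, -0.3, -1.4]
gripper_width: 0.025
gripper_force: 40.0
time_s: 5.2
position: [0.4768, -0.2475, 0.1263]
orientation: [-3.141, -0.0, 1.536]
wrist_force: [-0.9, -0.1, -0.5]
gripper_width: 0.0253
gripper_force: 40.0
shift mm [ -2.1  -0.1 111.3] spin 0.002 | q6 1.13 t 5.2
```

View pics/w2.png

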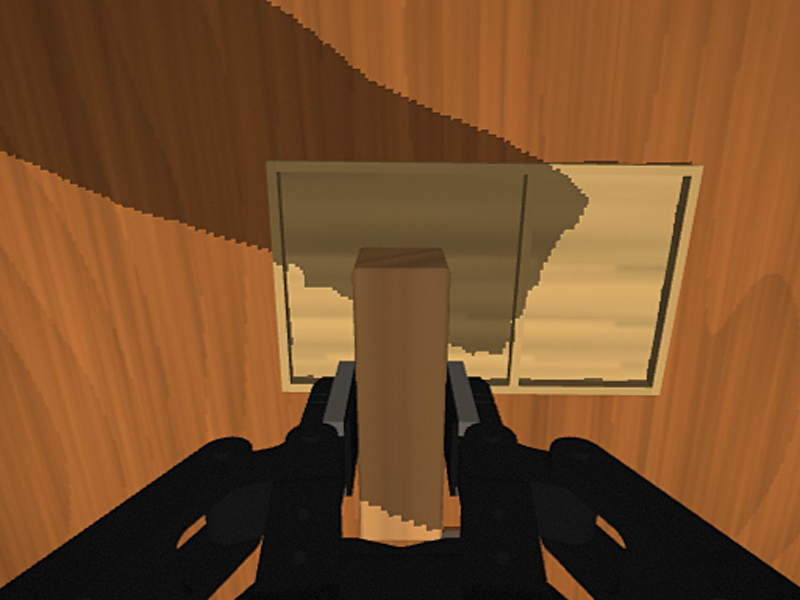

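The blank is held square, and it hangs over the larger compartment (columns 285–517).

```bash
python3 -m crank '0 -2 0 50 0; 0 -2 0 90 0; 0 -2 0 105 0; 0 -2 0 112 0; 0 -2 0 112.5 0; 0 -2 0 112.5 0; 45 -2 0 112.5 0; 45 -2 0 112 0; 45 -2 0 112 0; 45 -2 0 100 0; 45 -2 0 60 0; 45 -2 0 0 0'; python3 -c "
from h import *
wshot('w3');plan(.672,.0687,.14,90)"
```

```text
time_s: 6.75
position: [0.4756, -0.2504, 0.127]
orientation: [-3.139, -0.001, 1.534]
wrist_force: [0.9, 0.6, 0.4]
gripper_width: 0.0447
gripper_force: 0.0
shift mm [327.8 181.   -4.1] spin -0.037 | q6 1.12 t 6.8
```

View pics/w3.png

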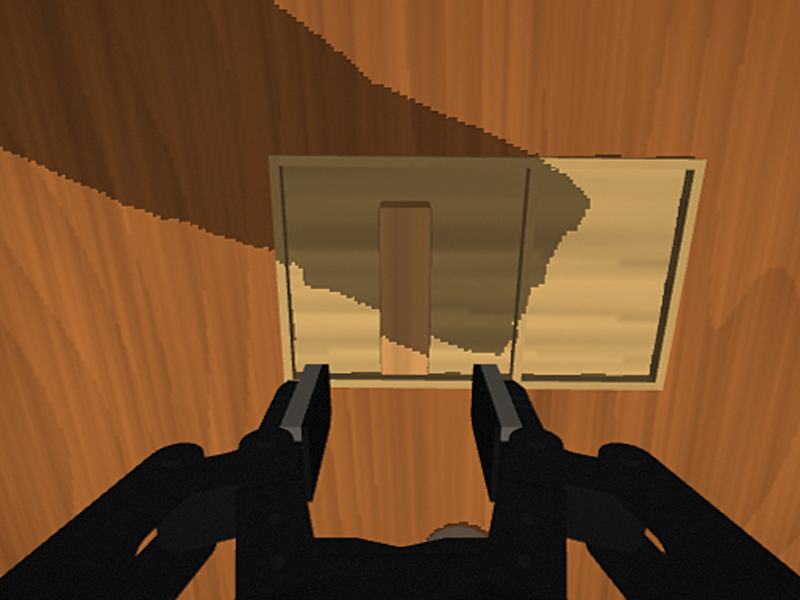

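```bash
python3 -c "
from h import *
q=np.array([wpt('w3',u,v,.031) for u,v in [(379,207),(432,207),(429,375),(380,374)]]);print(q)
w=np.array([wpt('w3',u,v,.013) for u,v in [(269,156),(706,160),(662,389),(286,387)]]);print(w,w.mean(0))"
```

```text
[[ 0.4658 -0.2063  0.031 ]
 [ 0.4912 -0.2072  0.031 ]
 [ 0.488  -0.2968  0.031 ]
 [ 0.4618 -0.2953  0.031 ]]
[[ 0.4111 -0.1814  0.013 ]
 [ 0.6298 -0.1915  0.013 ]
 [ 0.6238 -0.3201  0.013 ]
 [ 0.4056 -0.311   0.013 ]] [ 0.5176 -0.251   0.013 ]
```

Blank is placed correctly. Next is the barrel.

```bash
python3 -m crank '85 164 90 -4 -0.037; 85 328 181 -4 -0.037; 85 328 181 -4 -0.037; 85 328 181 -4 -0.037; 85 328 181 -4 -0.037; 85 328 181 -4 -0.037; 85 328 181 -4 -0.037; 85 328 181 -4 -0.037; 85 328 181 -4 -0.037; 85 328 181 -4 -0.037'; python3 -c "
from h import *
wshot('w4');plan(.672,.0687,.007,90)"
```

```text
time_s: 8.05
position: [0.6693, 0.0689, 0.1308]
orientation: [3.141, 0.0, 1.569]
wrist_force: [1.3, 0.5, -0.2]
gripper_width: 0.085
gripper_force: 0.0
shift mm [ -0.3   2.6 123.7] spin -0.002 | q6 1.68 t 8.1
```

View pics/w4.png

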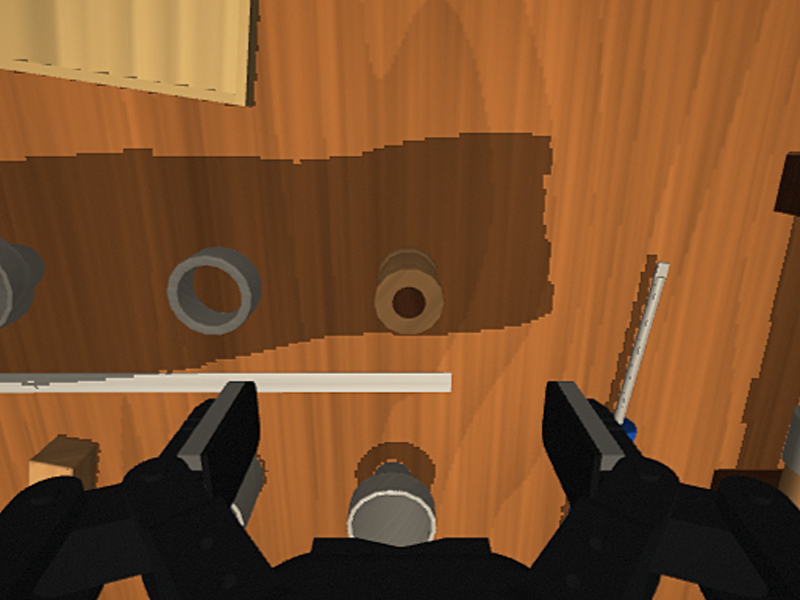

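The barrel top is at (409,301) and the ring's top face is centred near (209,293). Both match the top-view estimates roughly.

```bash
python3 -c "
from h import *
b=wpt('w4',409,301,.05);print(b,wpt('w4',209,293,.022),wpt('w4',393,520,.044));plan(b[0],b[1],.007,90)"
```

```text
[0.6725 0.0701 0.05  ] [0.5662 0.0651 0.022 ] [ 0.6639 -0.0646  0.044 ]
shift mm [  1.1   3.1 123.7] spin -0.002 | q6 1.68 t 8.1
```

```bash
python3 -m crank '85 1 3 40 0; 85 1 3 80 0; 85 1 3 110 0; 85 1 3 123 0; 85 1 3 123 0; 0 1 3 123 0; 0 1 3 123 0; 0 1 3 123 0; 0 1 3 123 0; 0 1 3 123 0; 0 1 3 123 0' 40; python3 -c "
from h import *
o=manip.get_obs();print(o['position'])"; python3 -m crank '0 0 0 -30 0; 0 0 0 -80 0; 0 0 0 -120 0; 0 0 0 -120 0;0 0 0 -120 0' ; python3 -c "
from h import *
plan(.5839,-.2538,.13,177.6)"
```

```text
time_s: 9.48
position: [0.6732, 0.0712, 0.0083]
orientation: [3.14, 0.0, 1.571]
wrist_force: [-1.5, -0.9, 5.3]
gripper_width: 0.0322
gripper_force: 38.9
[0.6732 0.0712 0.0083]
time_s: 10.1
position: [0.6723, 0.0711, 0.1267]
orientation: [-3.141, 0.0, 1.571]
wrist_force: [-1.7, -0.3, -1.1]
gripper_width: 0.032
gripper_force: 39.6
shift mm [-324.9  -88.4   -3.1] spin -1.529 | q6 1.68 t 10.1
```

```bash
python3 -m crank '0 -40 -11 -3 -0.15; 0 -160 -44 -3 -0.7; 0 -325 -88 -3 -1.529; 0 -325 -88 -3 -1.529; 0 -325 -88 -3 -1.529; 0 -325 -88 -3 -1.529; 0 -325 -88 -3 -1.529; 0 -325 -88 -3 -1.529; 0 -325 -88 -3 -1.529; 0 -325 -88 -3 -1.529; 0 -325 -88 -3 -1.529; 0 -325 -88 -3 -1.529'; python3 -m crank '0 0 0 0 0;0 0 0 0 0;0 0 0 0 0'; python3 -c "
from h import *
plan(.5839,-.2538,.0133,177.6)"
```

```text
time_s: 11.6
position: [0.5845, -0.2537, 0.13]
orientation: [3.141, -0.001, 3.099]
wrist_force: [0.1, -0.2, -1.1]
gripper_width: 0.0318
gripper_force: 39.7
time_s: 11.98
position: [0.5847, -0.2538, 0.1304]
orientation: [-3.141, 0.0, 3.1]
wrist_force: [0.0, 0.2, -1.0]
gripper_width: 0.0319
gripper_force: 39.7
shift mm [  0.8   0.  117.1] spin -0.0 | q6 -0.37 t 11.975
```

```bash
python3 -m crank '0 0 0 50 0; 0 0 0 90 0; 0 0 0 110 0; 0 0 0 117 0; 0 0 0 117 0; 0 0 0 117 0; 55 0 0 117 0; 55 0 0 116 0; 55 0 0 116 0; 55 0 0 100 0; 55 0 0 60 0; 55 0 0 0 0'; python3 -c "
from h import *
wshot('w5');plan(.566,.064,.12,90)"
```

```text
time_s: 13.48
position: [0.5837, -0.2535, 0.1311]
orientation: [3.141, -0.003, 3.1]
wrist_force: [0.3, -0.3, 0.3]
gripper_width: 0.055
gripper_force: 0.0
shift mm [ 34.7 317.9  19.4] spin 1.529 | q6 -0.37 t 13.525
```

View pics/w5.png

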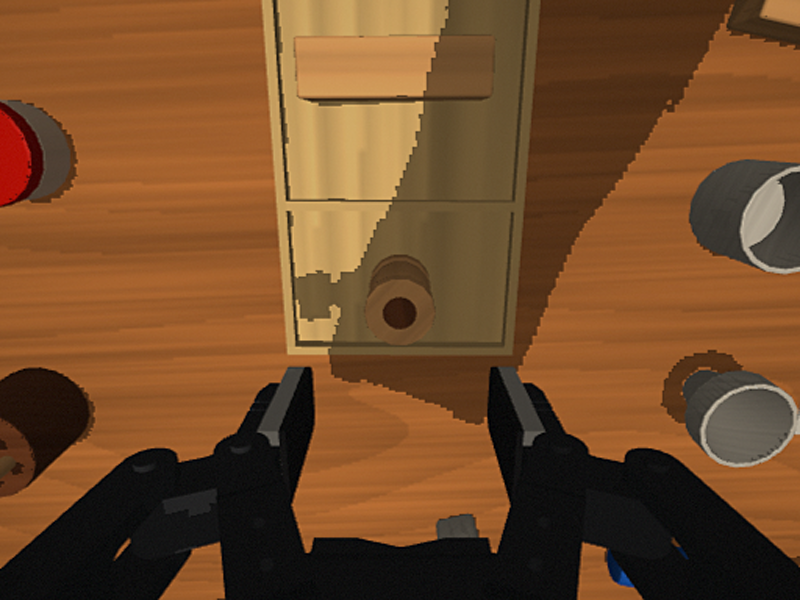

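The barrel stands upright in the smaller compartment. Next is the ring.

```bash
python3 -m crank '85 0 40 -2 0.15; 85 17 160 5 0.8; 85 35 318 15 1.529; 85 35 318 15 1.529; 85 35 318 15 1.529; 85 35 318 15 1.529; 85 35 318 15 1.529; 85 35 318 15 1.529; 85 35 318 15 1.529; 85 35 318 15 1.529; 85 35 318 15 1.529; 85 35 318 15 1.529'; python3 -c "
from h import *
plan(.566,.0645,.004,90)"
```

```text
time_s: 15.02
position: [0.563, 0.0653, 0.1155]
orientation: [3.141, 0.0, 1.572]
wrist_force: [0.1, 0.8, 0.7]
gripper_width: 0.085
gripper_force: 0.0
shift mm [ -0.8   3.  111.5] spin 0.001 | q6 1.69 t 15.025
```

```bash
python3 -m crank '85 -1 2 40 0; 85 -1 2 80 0; 85 -1 2 100 0; 85 -1 2 111 0; 85 -1 2 111 0; 0 -1 2 111 0; 0 -1 2 111 0; 0 -1 2 111 0; 0 -1 2 111 0; 0 -1 2 111 0; 0 -1 2 111 0' 40; python3 -m crank '0 0 0 -30 0; 0 0 0 -80 0; 0 0 0 -110 0; 0 0 0 -110 0;0 0 0 -110 0' ; python3 -c "
from h import *
plan(.5192,.212,.115,81.9)"
```

```text
time_s: 16.4
position: [0.5656, 0.0644, 0.0055]
orientation: [3.14, -0.0, 1.571]
wrist_force: [-0.7, -0.3, 5.7]
gripper_width: 0.0443
gripper_force: 40.2
time_s: 17.02
position: [0.5645, 0.0643, 0.1137]
orientation: [-3.141, 0.0, 1.571]
wrist_force: [-0.5, 0.2, -1.0]
gripper_width: 0.0439
gripper_force: 41.5
shift mm [147.7 -45.3  -1.3] spin 0.141 | q6 1.68 t 17.025
```

Place height: 0.0055 + 0.005 = 0.0105.

```bash
python3 -m crank '0 50 -15 -2 0.05; 0 100 -30 -2 0.1; 0 148 -45 -2 0.141; 0 148 -45 -2 0.141; 0 148 -45 -2 0.141; 0 148 -45 -2 0.141'; python3 -c "
from h import *
plan(.5192,.212,.0105,81.9)"
```

```text
time_s: 17.77
position: [0.52, 0.2113, 0.1157]
orientation: [-3.141, 0.001, 1.429]
wrist_force: [0.6, -0.5, -0.9]
gripper_width: 0.0441
gripper_force: 41.4
shift mm [  0.7  -0.8 105.2] spin -0.001 | q6 2.1 t 17.775
```

```bash
python3 -m crank '0 0 0 50 0; 0 0 0 85 0; 0 0 0 100 0; 0 0 0 105 0; 0 0 0 105 0; 0 0 0 105 0; 65 0 0 105 0; 65 0 0 104 0; 65 0 0 104 0; 65 0 0 90 0; 65 0 0 50 0; 65 0 0 0 0'; python3 -c "
from h import *
wshot('w6');plan(.4533,.075,.12,90)"
```

```text
time_s: 19.27
position: [0.5193, 0.2121, 0.1176]
orientation: [-3.14, 0.001, 1.43]
wrist_force: [0.5, 0.2, 0.6]
gripper_width: 0.065
gripper_force: 0.0
shift mm [-146.7  -49.     3.8] spin -0.141 | q6 2.1 t 19.325
```

View pics/w6.png

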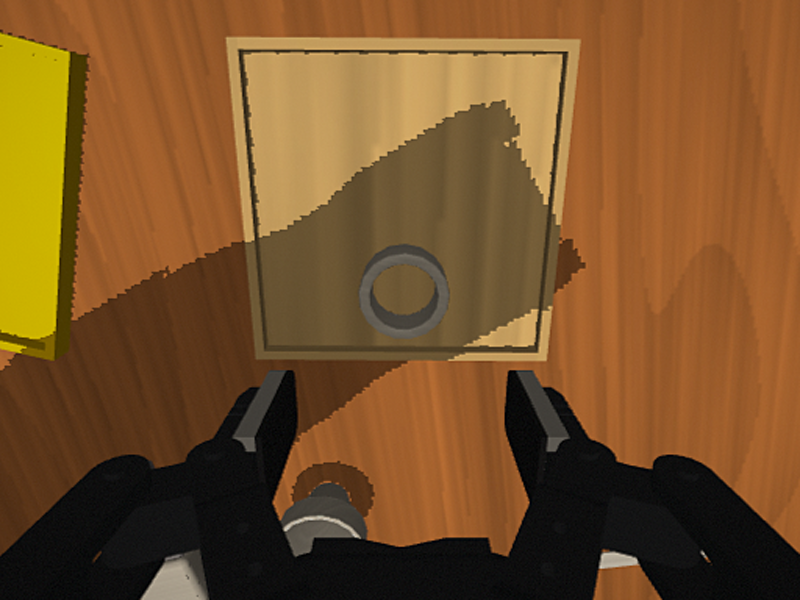

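The ring lies flat in the square tray. Next is the near cup.

```bash
python3 -m crank '85 -60 -20 2 -0.05; 85 -147 -49 4 -0.141; 85 -147 -49 4 -0.141; 85 -147 -49 4 -0.141; 85 -147 -49 4 -0.141; 85 -147 -49 4 -0.141; 85 -147 -49 4 -0.141'; python3 -c "
from h import *
wshot('w7');plan(.4533,.075,.022,90)"
```

```text
time_s: 20.2
position: [0.4511, 0.0744, 0.1122]
orientation: [-3.141, 0.0, 1.572]
wrist_force: [-0.5, -0.7, -0.5]
gripper_width: 0.0849
gripper_force: 0.0
shift mm [ 0.8  2.3 90.2] spin 0.001 | q6 1.73 t 20.25
```

View pics/w7.png

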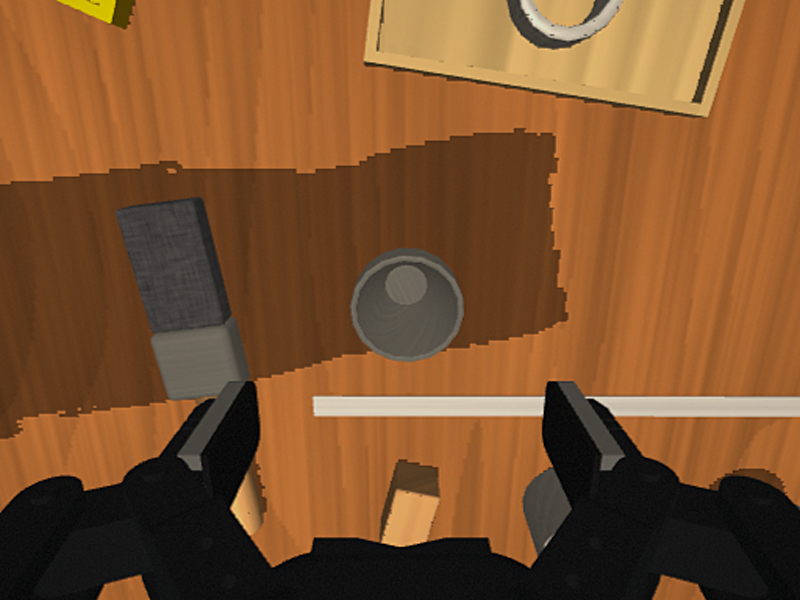

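This is a tapered cup, since its small floor is visible. The rim is centred at (407,308), and the brush's right edge is near (248,380).

```bash
python3 -c "
from h import *
b=wpt('w7',407,308,.044);print(b,wpt('w7',248,380,.005),wpt('w7',228,300,.005));plan(b[0],b[1],.022,90)"
```

```text
[0.4532 0.0766 0.044 ] [0.3644 0.0192 0.005 ] [0.3582 0.0669 0.005 ]
shift mm [ 2.3  2.2 90.2] spin 0.001 | q6 1.73 t 20.25
```

```bash
python3 -m crank '85 2 2 40 0; 85 2 2 75 0; 85 2 2 90 0; 85 2 2 90 0; 0 2 2 90 0; 0 2 2 90 0; 0 2 2 90 0; 0 2 2 90 0; 0 2 2 90 0; 0 2 2 90 0' 40; python3 -m crank '0 0 0 -30 0; 0 0 0 -80 0; 0 0 0 -110 0; 0 0 0 -110 0;0 0 0 -110 0' ; python3 -c "
from h import *
plan(.5297,.2852,.125,81.9)"
```

```text
time_s: 21.5
position: [0.4535, 0.0759, 0.0235]
orientation: [3.14, -0.0, 1.571]
wrist_force: [-0.8, 0.2, 7.0]
gripper_width: 0.0504
gripper_force: 40.4
time_s: 22.12
position: [0.4524, 0.0756, 0.1319]
orientation: [-3.141, 0.0, 1.571]
wrist_force: [-0.4, 0.6, -1.5]
gripper_width: 0.0504
gripper_force: 42.5
shift mm [209.6  77.3   6.9] spin 0.141 | q6 1.74 t 22.125
```

```bash
python3 -m crank '0 50 18 0 0.05; 0 100 36 0 0.1; 0 150 55 4 0.141; 0 210 77 7 0.141; 0 210 77 7 0.141; 0 210 77 7 0.141; 0 210 77 7 0.141; 0 210 77 7 0.141'; python3 -c "
from h import *
plan(.5297,.2852,.0285,81.9)"
```

```text
time_s: 23.12
position: [0.5296, 0.2846, 0.1255]
orientation: [-3.142, 0.0, 1.429]
wrist_force: [0.5, 0.0, -0.8]
gripper_width: 0.0504
gripper_force: 42.4
shift mm [ 0.6 -0.  97. ] spin -0.001 | q6 2.21 t 23.125
```

```bash
python3 -m crank '0 0 0 45 0; 0 0 0 80 0; 0 0 0 92 0; 0 0 0 97 0; 0 0 0 97 0; 0 0 0 97 0; 75 0 0 97 0; 75 0 0 96 0; 75 0 0 96 0; 75 0 0 85 0; 75 0 0 50 0; 75 0 0 0 0'; python3 -c "
from h import *
wshot('w8');plan(.6635,-.067,.13,90)"
```

```text
time_s: 24.62
position: [0.529, 0.2853, 0.1259]
orientation: [-3.14, 0.001, 1.43]
wrist_force: [1.1, 1.1, 0.1]
gripper_width: 0.075
gripper_force: 0.0
shift mm [-331.9  180.     3.2] spin -0.141 | q6 2.21 t 24.675
```

View pics/w8.png

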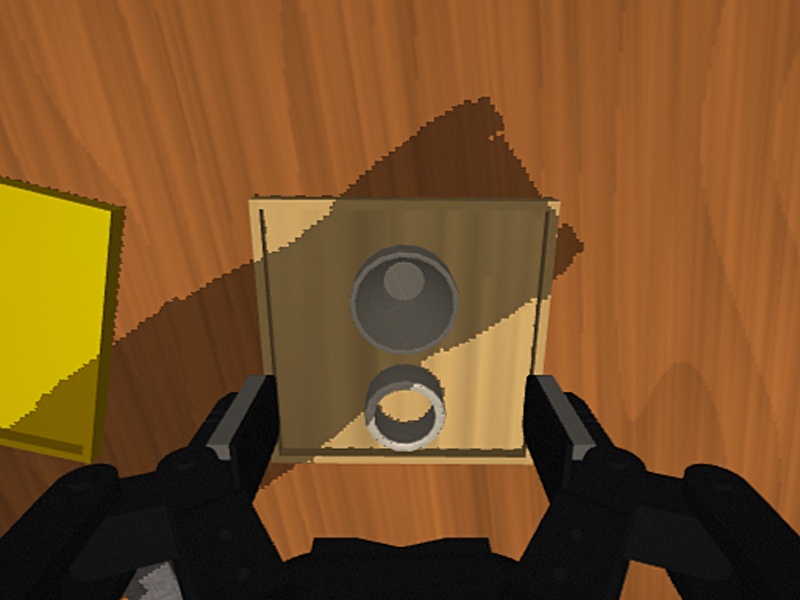

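The first cup stands upright, with its rim centred at (405,302) and the ring clear of it. On to the second cup.

```bash
python3 -c "
from h import *
print(wpt('w8',405,302,.049))"; python3 -m crank '85 -60 33 3 -0.05; 85 -120 65 3 -0.1; 85 -332 180 3 -0.141; 85 -332 180 3 -0.141; 85 -332 180 3 -0.141; 85 -332 180 3 -0.141; 85 -332 180 3 -0.141; 85 -332 180 3 -0.141; 85 -332 180 3 -0.141; 85 -332 180 3 -0.141; 85 -332 180 3 -0.141'; python3 -c "
from h import *
wshot('w9')"
```

```text
[0.5304 0.287  0.049 ]
time_s: 26.05
position: [0.6613, -0.0673, 0.1225]
orientation: [3.141, 0.0, 1.572]
wrist_force: [-0.5, -0.4, -0.9]
gripper_width: 0.0852
gripper_force: 0.0
```

View pics/w9.png

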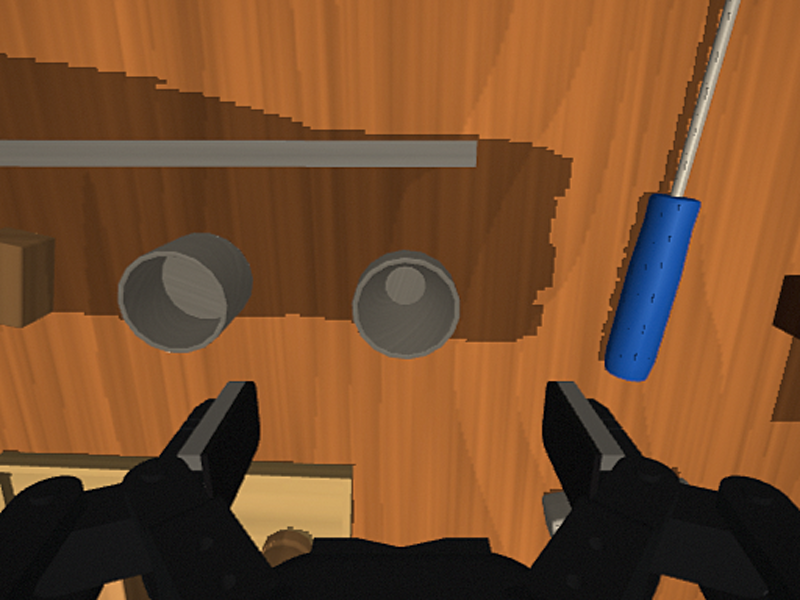

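The tapered cup is centred at (406,307), and the straight cup is well to the left at (175,300).

```bash
python3 -c "
from h import *
b=wpt('w9',406,307,.044);print(b);plan(b[0],b[1]-.0007,.022,90)"
```

```text
[ 0.663  -0.0684  0.044 ]
shift mm [ -1.5   1.7 100.5] spin 0.001 | q6 1.47 t 26.1
```

```bash
python3 -m crank '85 -1.5 1.5 40 0; 85 -1.5 1.5 80 0; 85 -1.5 1.5 100 0; 85 -1.5 1.5 100 0; 85 -1.5 1.5 100 0; 0 -1.5 1.5 100 0; 0 -1.5 1.5 100 0; 0 -1.5 1.5 100 0; 0 -1.5 1.5 100 0; 0 -1.5 1.5 100 0; 0 -1.5 1.5 100 0' 40; python3 -m crank '0 0 0 -30 0; 0 0 0 -80 0; 0 0 0 -120 0; 0 0 0 -120 0;0 0 0 -120 0' ; python3 -c "
from h import *
plan(.5296,.2852,.14,81.9)"
```

```text
time_s: 27.48
position: [0.6634, -0.0699, 0.0235]
orientation: [3.14, 0.0, 1.571]
wrist_force: [-0.8, -0.1, 6.2]
gripper_width: 0.0496
gripper_force: 41.3
time_s: 28.1
position: [0.6624, -0.0698, 0.1416]
orientation: [-3.141, 0.0, 1.571]
wrist_force: [0.2, -0.0, -1.9]
gripper_width: 0.0498
gripper_force: 42.4
shift mm [ 355.  -132.8    1.7] spin 0.141 | q6 1.47 t 28.1
```

```bash
python3 -m crank '0 50 -18 0 0.02; 0 100 -36 0 0.05; 0 354 -133 1 0.141; 0 354 -133 1 0.141; 0 354 -133 1 0.141; 0 354 -133 1 0.141; 0 354 -133 1 0.141; 0 354 -133 1 0.141; 0 354 -133 1 0.141; 0 354 -133 1 0.141; 0 354 -133 1 0.141; 0 354 -133 1 0.141'; python3 -c "
from h import *
plan(.5296,.2845,.0445,81.9)"
```

```text
time_s: 29.6
position: [0.5302, 0.2836, 0.1413]
orientation: [3.142, 0.0, 1.429]
wrist_force: [0.0, -0.0, -0.3]
gripper_width: 0.0494
gripper_force: 42.4
shift mm [ 0.8 -0.7 96.8] spin -0.001 | q6 2.2 t 29.6
```

```bash
python3 -m crank '0 0.8 -0.5 40 0; 0 0.8 -0.5 60 0; 0 0.8 -0.5 75 0; 0 0.8 -0.5 85 0; 0 0.8 -0.5 92 0; 0 0.8 -0.5 96 0; 0 0.8 -0.5 96 0; 0 0.8 -0.5 96 0'
```

```text
time_s: 30.6
position: [0.5299, 0.2852, 0.0459]
orientation: [3.141, -0.001, 1.43]
wrist_force: [1.7, -0.1, 2.9]
gripper_width: 0.0492
gripper_force: 43.9
```

```bash
python3 -m crank '75 0 0 0.5 0; 75 0 0 0 0; 75 0 0 0 0; 75 0 0 -10 0; 75 0 0 -40 0; 75 0 0 -80 0; 75 0 0 -80 0;75 0 0 -80 0'; python3 -c "
from h import *
wshot('w10')
a=cv2.imread('pics/w10.png')[130:480,180:640]
i=manip.camera_info('side');s=manip.capture('side')[...,::-1]
u,v=proj(i,[.52,.25,.03]).astype(int)
b=cv2.resize(s[v-40:v+35,u-40:u+40],None,fx=350/75,fy=350/75,interpolation=cv2.INTER_CUBIC)
w=np.hstack([a,b])[:,:800];print(w.shape,u,v);cv2.imwrite('pics/fin.png',w)"
```

```text
time_s: 31.6
position: [0.5294, 0.285, 0.1254]
orientation: [3.141, -0.0, 1.43]
wrist_force: [0.5, 0.1, -1.2]
gripper_width: 0.0748
gripper_force: 0.0
(350, 800, 3) 247 135
```

View pics/fin.png

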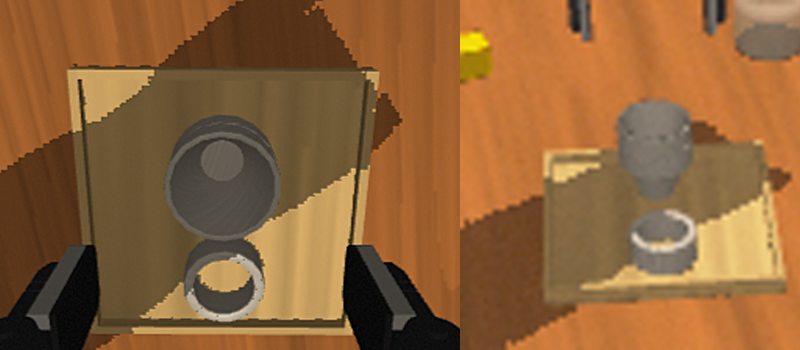

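```bash
python3 -c "
from h import *
for n,zs in [('w8',[.049]),('w10',[.060,.065,.070])]:
  i={k:v for k,v in np.load(n+'.npz').items()}
  for z in zs:
    t=np.linspace(0,6.28,200);q=np.array([proj(i,[.5302+.026*np.cos(a),.286+.026*np.sin(a),z]) for a in t])*800/512
    print(n,z,q.min(0),q.max(0))"
```

```text
w8 0.049 [349.2493 249.6165] [460.0368 354.1038]
w10 0.06 [345.5207 255.4595] [461.8042 364.5961]
w10 0.065 [344.3131 258.3158] [463.1558 369.5628]
w10 0.07 [343.0513 261.3055] [464.5682 374.7446]
```

The rim size and position match a seated nest, with the rim at about z = 65 mm. The gripper is clear of everything.

```bash
python3 -c "
from workcell import manip
print(manip.hand_in())"
```

```text
the job is handed in; nothing more can be done
None
```

I made up both kits and handed the job in at about 32 s of the 120 s; no verdict came back, but in the last pictures I took of each tray the parts sat as required, with the two cups fully nested.

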